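# Try the gap gauge in the record bookends

## Robot

A 6-joint arm with a two-finger parallel gripper is mounted at the origin on the work surface. World frame = base frame: x ahead of the robot, y to its left, z up, the work surface at z = 0. Lengths are in mm, angles in rad, forces in N, time in s.
With the tool pointing down it reaches from about 350 to 775 mm from the base axis. Payload 7.3 kg.
Tool frame: the origin (TCP) lies on the front face of the gripper's body, between the roots of the fingers; the fingertips stand 66 mm ahead of it and the grasp point (between the pads) lies 47 mm ahead of it (bot.tip_extent is the distance from the TCP to the fingertips, in mm); z points along the fingers, y is the line along which they close (so a half turn about z gives the same grasp; the last joint's range is limited). The gripper opens to 92 mm and grips with 3 to 60 N. Pads are 19 mm wide; open, the fingers measure 130 mm over their backs; the gripper's body (75 mm by 190 mm) begins 47 mm behind the grasp point.
Start: joints at [-1.286, 0.342, 1.524, -0, 1.275, -0.146], TCP at [219.261, -477.036, 292.241] pointing down, gripper open.
Joint ranges: [-2.53, 2.53], [-0.77, 2.02], [0.04, 2.7], [-1, 4.14], [0.28, 2.66], [-3.11, 3.11]. Speed limits (rad/s): [2.57, 2.57, 3.14, 3.14, 3.14, 3.14].

## Interface

Orientations are given as [roll, pitch, yaw] about the fixed x, y, z axes, in that order (R = Rz(yaw) Ry(pitch) Rx(roll)).
In Python, from plant import readout, viewer, order, bot gives the robot as it stands.
- The arm moves only by the shell command python3 -m creep 'ROWS'. ROWS is text: rows parted by semicolons, each of 7 numbers parted by spaces: the shift along the world's x, y, z in m, then the turn, a rotation vector about the world's x, y, z in rad, then the opening in per cent of the stroke, from 0 (shut) to 100 (fully open). A call has 1 to 8 rows; each row shifts and turns the commanded pose from where the row before left it; what a row does not reach is not made up. A row lasts 1/12 s, in which the tool goes at most 41.7 mm and 7.16 degrees, less where a joint would pass 70% of its speed; a pose out of reach is approached as far as the arm can. A call is refused whole if a number of a shift passes 0.0417 or a number of a turn 0.125, either way. A call with a gripper value outside its range is refused whole. The fingers move at their own pace and stop on an object; the grip force is fixed at half the most. Time passes only in rows, so rows that do not move let the fingers close. It gives the time, the measured TCP pose, the force, the opening and the grip force at its end, in the units of the state.
- readout.get_obs(): the state, without advancing time (a new reading comes with each control period).
- viewer.capture(name): name is "side" or "top"; returns the picture (384x512x3 uint8, red, green, blue); there is no depth.
- viewer.camera_info(name): a dict with "fx", "fy", "cx", "cy" (pixels), "origin" and "rotation" of the camera in the world. Camera axes: x right, y up, looking along -z (the intrinsics and any distortion apply to the point x, -y, -z); pixel columns grow to the right and rows downward; lengths in mm; the calibration is good to about 2 mm. A picture is of the moment at which its call begins. camera_info takes no time and is no camera call.
- order.close_job(): hands the job in; it is judged then, once.
The state is a dict: "time": time; "joint_positions": joint angles; "dq": joint speeds; "tau": joint torques, N m; "tool_pos": TCP position; "tcp_rot": TCP orientation; "contact_force": force on the tool from outside, world axes, zero at the start; "moment": the same for the moment, N m; "grip_width": finger opening in mm; "finger_force": force on a finger pad.
Only numpy, scipy, OpenCV 4.12 (cv2) and the standard library are available. Lean on these libraries where they do the work, as an engineer would, in place of code of your own. Each camera call takes 0.05 s, during which the arm holds its last target. There are 200 camera calls.

## Task

Each of the two steel bookends on the hallway shelf has a gap between two upright leaves for standing a record, and only one gap takes the blade of the black plastic gap gauge; in the other the blade jams. Pick up the gauge by its upright fin and slide its blade through the flared mouth into the gap that it fits, until the crossbar comes up against the bookend. Let go and leave the gauge there, flat on the shelf.

Things in the scene. Friction and masses are not known exactly. Their poses are not given: they have to be found in the camera images.
- gauge: loose black plastic gap gauge, 0.13 kg, flat on the shelf (sizes in mm). Origin: underside, below the fin's middle; x towards the blade tip, z up. Grip fin 44 (x) by 18 (y), top at z 72, centred on the origin. Base 36 wide, 16 high, x -45 to 50. Crossbar 66 wide, 42 high, x 50 to 62. Blade 10 thick, x 62 to 132, z 2 to 42. Centre of mass about 12 ahead of the origin.
- blade_tip (a point): the end of the gauge's blade, mid-thickness and mid-height: 132 mm ahead of the gauge's origin (its x) and 22 mm above its underside. With the crossbar against the lips of the wide bookend it lies 6 mm past that bookend's origin (x), on its middle plane.
- bookend_wide: steel bookend, gap 22 mm: takes the blade. Left or right. Fixed; two upright parallel leaves (90 long, 100 high, 3 thick), gap open at top and front, bare shelf as its floor; lips flare to a mouth 44 wide; low strip at the back, 3 mm feet 29 outward. Origin: on the shelf mid-gap, 64 behind the lips' front edge. x points into the gap away from the mouth (mouth faces the robot), y across, z up.
- bookend_narrow: steel bookend, gap 5 mm: blade jams. On the other side. Fixed; two upright parallel leaves (90 long, 100 high, 3 thick), gap open at top and front, bare shelf as its floor; lips flare to a mouth 27 wide; low strip at the back, 3 mm feet 29 outward. Origin: on the shelf mid-gap, 64 behind the lips' front edge. x points into the gap away from the mouth (mouth faces the robot), y across, z up.
Not all that is in view belongs to the job. Of the things like the gauge, leave any that is purple; of the rest the smaller one is meant. What is shaped like the bookend_wide but orange is not meant.

How it is judged (in metres and radians):
At the end, for the whole second after the job is handed in: The gauge is let go and at rest flat on the shelf (within 8 mm, tilt under 7 degrees), its blade in the wide gap: tip within 12 mm of the gap's middle plane, blade within 15 degrees of its direction, pushed in to within 15 mm of where the crossbar meets the lips (x of blade_tip in the frame of bookend_wide between -0.008 and 0.045 m and y of blade_tip in the frame of bookend_wide between -0.012 and 0.012 m and angle between the x axis of gauge and the x axis of bookend_wide, either way round below 0.26 rad and height (world z) of gauge below 0.008 m and angle between gauge's own z axis and vertical below 0.12 rad and linear speed of gauge below 0.02 m/s and contact force between the fingers and gauge below 0.1 N); the robot touches nothing.
It also fails if it takes over 35 s, if anything falls off the work surface, if the arm or the gripper's body presses on something with over 40 N, if the wrist force passes 120 N, or if a joint passes its speed limit or range.

## Working session

There is one attempt and no reset: what is moved stays moved. The work goes in short steps, Python scripts to look and compute and a shell command to move; the robot and the scene stay as the last step left them, time stands still between calls to the robot, and variables do not carry over. Pictures are saved under pics/ and viewed, at most 10 in all, crops included, and the job is handed in when it is done.

```bash
ls; mkdir -p pics; python3 - <<'E'
from plant import readout, viewer, order, bot
import cv2,pprint
for n in("top","side"):
    cv2.imwrite(f"pics/{n}0.png",cv2.resize(viewer.capture(n)[:,:,::-1],(800,600),interpolation=cv2.INTER_CUBIC)); print(viewer.camera_info(n))
print(readout.get_obs())
E
```

```text
pics
{'fx': 351.57713543947676, 'fy': 351.57713543947676, 'cx': 253.73347523280333, 'cy': 188.20966993424892, 'origin': array([ 367.90910137, -110.9253146 ,  910.36538997]), 'rotation': array([ 0.12868411,  0.0105312 , -1.54711327])}
{'fx': 453.90261139520544, 'fy': 453.90261139520544, 'cx': 260.6969031481968, 'cy': 196.16861553831373, 'origin': array([350.1048592 , 759.32656677, 772.4618646 ]), 'rotation': array([ 0.90470806,  0.00365658, -2.97767931])}
{'time': 0.1, 'joint_positions': array([-1.28599882e+00,  3.42633517e-01,  1.52491824e+00, -2.50213235e-05,
        1.27540492e+00, -1.45977837e-01]), 'dq': array([ 0.00015525, -0.00161218, -0.00188674,  0.00107396,  0.00021278,
        0.00031586]), 'tau': array([ 2.00236376e-03, -4.32003558e+01, -2.44694799e+01,  7.20082107e-02,
        5.26959740e-02, -4.86080432e-05]), 'tool_pos': array([ 219.17396449, -476.75782805,  291.62567451]), 'tcp_rot': array([-3.14023966e+00, -1.74737034e-04,  4.30782529e-01]), 'contact_force': array([-0.00809264, -0.55331519, -0.20245846]), 'moment': array([ 0.00966659,  0.02595501, -0.03855414]), 'finger_force': 0.0, 'grip_width': 91.77277965987098}
```

View pics/top0.png

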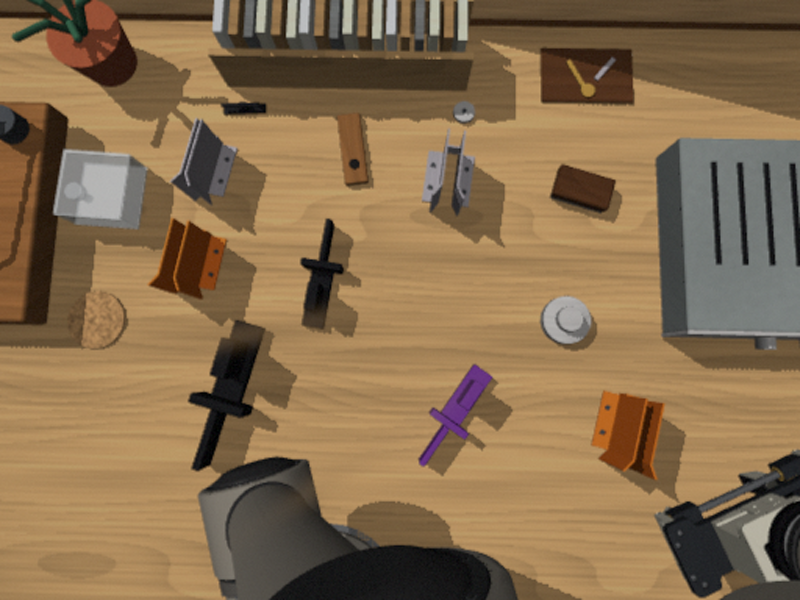

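View pics/side0.png

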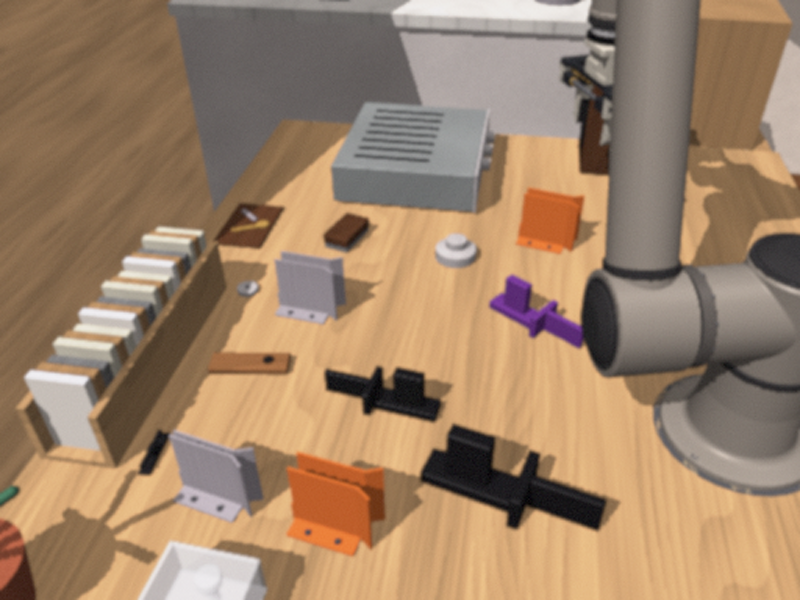

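The black gauge sits at about (322,275) in the top view, with its blade pointing up-image to (329,222). The grey bookends are at (205,160) and (450,175), and the larger black gauge, the purple one and the orange bookends are decoys. I'll enlarge the area.

```bash
python3 - <<'E'
from plant import viewer
import cv2,numpy as np
t=viewer.capture("top")[:,:,::-1]; s=viewer.capture("side")[:,:,::-1]
R=lambda a,k:cv2.resize(a,None,fx=k,fy=k,interpolation=cv2.INTER_CUBIC)
# top: cols 105-315, rows 70-220
cv2.imwrite("pics/tc.png",R(t[70:220,105:305],4))
a=R(t[70:145,105:160],7); b=R(t[75:150,263:318],7)
cv2.imwrite("pics/tb.png",np.hstack([a,b]))
E
```

```text
(no output)
```

View pics/tc.png

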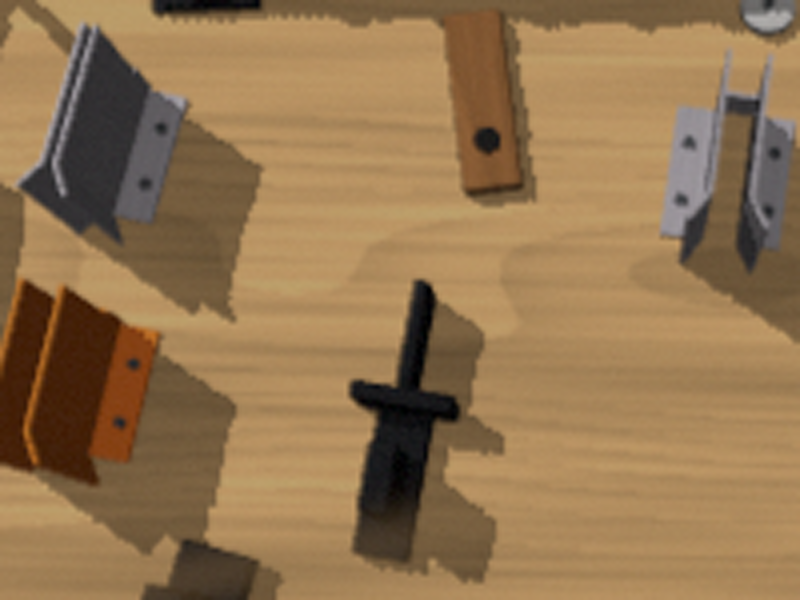

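View pics/tb.png

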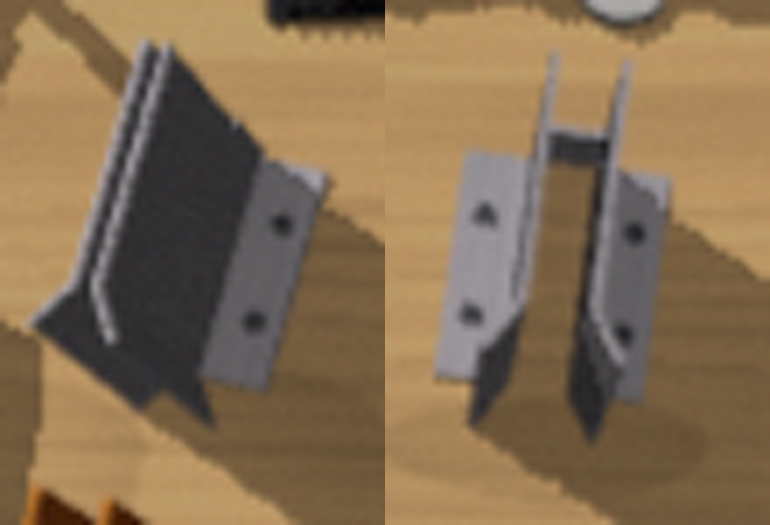

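The right grey bookend is clearly the wide one: its floor shows through the gap at about crop (570,250). The left grey one has the narrow slit. Next I'll fit the poses from pixel points and check them in the side view.

```bash
cat > h.py <<'E'
from plant import readout, viewer, order, bot
import cv2,numpy as np
from scipy.optimize import least_squares
from scipy.spatial.transform import Rotation as Ro
def proj(n,P):
    c=viewer.camera_info(n); q=(np.atleast_2d(P)-c['origin'])@Ro.from_euler('xyz',c['rotation']).as_matrix()
    return np.c_[c['cx']+c['fx']*q[:,0]/-q[:,2], c['cy']-c['fy']*q[:,1]/-q[:,2]]
def place(p,L):
    L=np.asarray(L,float); c,s=np.cos(p[2]),np.sin(p[2])
    return np.c_[p[0]+c*L[:,0]-s*L[:,1],p[1]+s*L[:,0]+c*L[:,1],L[:,2]]
def fit(L,px,p0,n="top"):
    r=least_squares(lambda p:(proj(n,place(p,L))-px).ravel(),p0,x_scale=[10,10,.05],loss='soft_l1')
    return r.x,(proj(n,place(r.x,L))-px)
E
python3 - <<'E'
from h import *
T=lambda a:np.array([105,70])+(np.array(a)+.5)/4-.5
B=lambda a:np.array([263,75])+(np.array(a)-[385,0]+.5)/7-.5
np.set_printoptions(precision=2,suppress=True)
Lb=[[-64,22,100],[-64,-22,100],[-64,22,0],[-64,-22,0]]
pb,r=fit(Lb,B([[482,355],[622,362],[470,425],[593,440]]),[600,-150,0]); print("bookend",pb,np.degrees(pb[2]),'\n',r)
# back ends / feet -> local coords for check
def unproj(px,z,n="top"):
    return least_squares(lambda p:(proj(n,[p[0],p[1],z])-px).ravel(),[500,0]).x
c,s=np.cos(pb[2]),np.sin(pb[2])
for nm,z,u in[("backL",100,(553,55)),("backR",100,(627,62)),("footBL",3,(465,152)),("footFL",3,(437,378)),("footBR",3,(672,178)),("footFR",3,(640,400)),("bendL",100,(523,300)),("bendR",100,(597,300))]:
    d=unproj(B([u])[0],z)-pb[:2]; print(nm,c*d[0]+s*d[1],-s*d[0]+c*d[1])
Lg=[[132,5,42],[132,-5,42],[62,33,42],[62,-33,42],[-45,18,0],[-45,-18,0]]
pg,r=fit(Lg,T([[415,282],[433,285],[355,380],[460,400],[352,553],[410,563]]),[450,0,0]); print("gauge",pg,np.degrees(pg[2]),'\n',r)
# overlays
k=3
def draw(n,box,name):
    x0,y0,x1,y1=box; im=cv2.resize(viewer.capture(n)[y0:y1,x0:x1,::-1],None,fx=k,fy=k,interpolation=cv2.INTER_CUBIC)
    im=cv2.convertScaleAbs(im,alpha=1.5,beta=30)
    for p,L in((pb,Lb+[[0,0,0],[-64,0,0],[26,11,100],[26,-11,100]]),(pg,Lg+[[-22,9,72],[-22,-9,72],[22,9,72],[22,-9,72]])):
        for u in proj(n,place(p,L)): cv2.circle(im,tuple(int(v) for v in (u-[x0,y0]+.5)*k),3,(0,0,255),1)
    return im
a=draw("top",(185,75,315,215),0); b=draw("side",(165,155,295,295),0)
cv2.imwrite("pics/ov.png",np.hstack([a,b]))
E
```

```text
bookend [ 688.69 -178.14   -0.06] -3.4968245607236783 
 [[ 0.84 -0.63]
 [-0.67 -0.17]
 [ 0.46  0.93]
 [-0.6   0.11]]
backL 42.8574374093953 7.636232526219074
backR 42.368711915201544 -17.963539048451096
footBL 45.06792049892389 33.71858840765495
footFL -45.13254906641518 37.39434210600754
footBR 41.06740839735958 -46.20227791638548
footFR -47.44277102242066 -39.96093340306652
bendL -45.28499907822645 11.449035470349099
bendR -43.244426067608764 -13.645112248964196
gauge [470.23  32.41  -0.16] -8.979856885331055 
 [[ 0.88 -0.31]
 [ 0.24 -0.38]
 [-0.45 -0.06]
 [-0.99 -0.48]
 [ 0.62  0.72]
 [-0.3   0.7 ]]
```

View pics/ov.png

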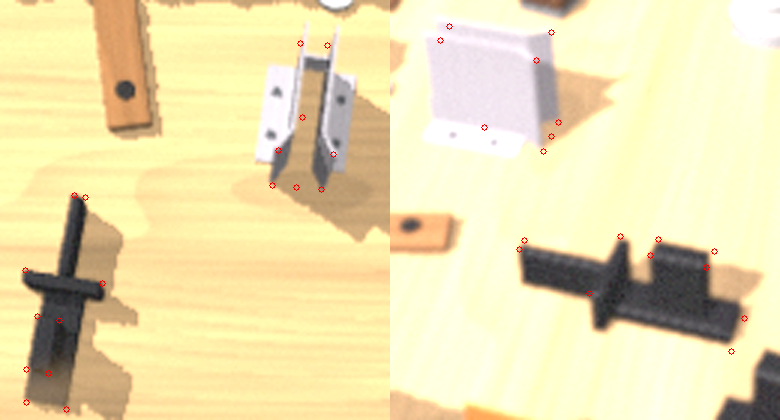

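The right bookend's leaves run a few degrees further clockwise than my 4-point fit, as the back ends at (305,25) and (337,25) show. I'll refit with all the points from both views, since the local checks show the leaves spanning x ±45 and the feet reaching about ±40.

```bash
python3 - <<'E'
from h import *
np.set_printoptions(precision=2,suppress=True)
T=lambda a:np.array([105,70])+(np.array(a)+.5)/4-.5
B=lambda a:np.array([263,75])+(np.array(a)-[385,0]+.5)/7-.5
S=lambda a:np.array([165,155])+(np.array(a)-[390,0]+.5)/3-.5
def joint(Lt,pt,Ls,ps,p0):
    f=lambda p:np.vstack([proj("top",place(p,Lt))-pt,proj("side",place(p,Ls))-ps])
    for w in((1,1),(1,0)):
        W=np.r_[np.full(len(Lt),w[0]),np.full(len(Ls),w[1])][:,None]
        r=least_squares(lambda p:(W*f(p)).ravel(),p0,x_scale=[10,10,.05],loss='soft_l1'); print(w,r.x,np.degrees(r.x[2])); 
        print(f(r.x).T)
Lt=[[-64,24,100],[-64,-24,100],[-64,24,0],[-64,-24,0],[45,12.5,100],[45,-12.5,100],[45,40,3],[-45,40,3],[45,-40,3],[-45,-40,3],[-45,12.5,100],[-45,-12.5,100]]
pt=B([[482,355],[622,362],[470,425],[593,440],(553,55),(627,62),(465,152),(437,378),(672,178),(640,400),(523,300),(597,300)])
Ls=[[-64,24,100],[-64,24,0],[-64,-24,100],[45,40,3],[-45,40,3],[45,14,100]]
ps=S([(537,58),(543,147),(552,35),(422,143),(518,158),(429,37)])
print("bookend");joint(Lt,pt,Ls,ps,[690,-180,-.1])
Lg=[[132,5,42],[132,-5,42],[62,33,42],[62,-33,42],[-45,18,0],[-45,-18,0]]
pg=T([[415,282],[433,285],[355,380],[460,400],[352,553],[410,563]])
Ls=[[132,5,42],[132,5,2],[22,9,72],[-22,9,72],[-22,-9,72],[22,-9,72],[-45,18,0]]
ps=S([(519,247),(523,281),(652,256),(706,268),(714,252),(660,240),(727,343)])
print("gauge");joint(Lg,pg,Ls,ps,[470,32,-.16])
o=readout.get_obs();print(o['tool_pos'],o['tcp_rot'],o['time'])
E
```

```text
bookend
(1, 1) [ 687.3  -181.25   -0.1 ] -5.83082852270738
[[ 0.25  0.34 -0.07  0.31  0.11 -0.16 -0.44 -0.44 -0.42  0.5   0.12 -0.02
  -0.54  0.01  0.7   0.22 -0.5  -2.52]
 [-0.61  0.78  0.95  0.96 -0.55 -0.36 -0.15 -0.25 -0.41  0.17  0.16  1.39
   1.13  1.8  -1.46 -0.7  -0.22 -0.26]]
(1, 0) [ 687.62 -181.33   -0.11] -6.170637010683029
[[ 0.14  0.21 -0.17  0.2   0.26 -0.02 -0.3  -0.49 -0.3   0.43  0.05 -0.1
  -0.76 -0.2   0.59  0.08 -0.72 -2.62]
 [-0.81  0.69  0.77  0.87 -0.69 -0.45 -0.34 -0.47 -0.43  0.12 -0.01  1.28
   1.17  1.85 -1.4  -0.8  -0.21 -0.35]]
gauge
(1, 1) [470.15  32.29  -0.16] -9.3860440256919
[[ 1.28  0.64 -0.21 -0.79  0.55 -0.39  0.09  0.02 -0.72  0.09 -0.11 -0.69
   1.22]
 [-0.23 -0.27 -0.09 -0.33  0.68  0.76  0.26  1.14 -0.57 -0.17 -0.19 -0.48
   2.56]]
(1, 0) [470.23  32.41  -0.16] -8.979856465403342
[[ 0.88  0.24 -0.45 -0.99  0.62 -0.3  -0.1  -0.16 -0.75  0.1  -0.15 -0.78
   1.27]
 [-0.31 -0.38 -0.06 -0.48  0.72  0.7   0.55  1.44 -0.49 -0.18 -0.21 -0.41
   2.51]]
[ 219.23 -476.95  292.  ] [-3.14 -0.    0.43] 0.3
```

Both fits agree to about 1 mm: the bookend is at (687,-181) with yaw -6°, and the gauge at (470,32) with yaw about -9°. I'll move above the fin.

```bash
python3 -m creep '0.0157 0.0318 0 0 0 -0.0367 100;0.0157 0.0318 0 0 0 -0.0367 100;0.0157 0.0318 0 0 0 -0.0367 100;0.0157 0.0318 0 0 0 -0.0367 100;0.0157 0.0318 0 0 0 -0.0367 100;0.0157 0.0318 0 0 0 -0.0367 100;0.0157 0.0318 0 0 0 -0.0367 100;0.0157 0.0318 0 0 0 -0.0367 100' && python3 -m creep '0.0157 0.0318 0 0 0 -0.0367 100;0.0157 0.0318 0 0 0 -0.0367 100;0.0157 0.0318 0 0 0 -0.0367 100;0.0157 0.0318 0 0 0 -0.0367 100;0.0157 0.0318 0 0 0 -0.0367 100;0.0157 0.0318 0 0 0 -0.0367 100;0.0157 0.0318 0 0 0 -0.0367 100;0.0157 0.0318 0 0 0 -0.0367 100' && python3 -m creep '0 0 -0.03 0 0 0 100;0 0 -0.03 0 0 0 100;0 0 -0.03 0 0 0 100;0 0 0 0 0 0 100;0 0 0 0 0 0 100'
python3 - <<'E'
from h import *
im=viewer.capture("side")[:,:,::-1][130:330,130:330]
cv2.imwrite("pics/s2.png",cv2.resize(im,(600,600),interpolation=cv2.INTER_CUBIC))
E
```

```text
time: 0.97
tool_pos: [345.2, -221.0, 292.4]
tcp_rot: [3.141, -0.0, 0.135]
contact_force: [1.3, -0.0, -0.3]
grip_width: 91.6
finger_force: 0.0
time: 1.63
tool_pos: [470.9, 33.6, 292.4]
tcp_rot: [3.141, -0.0, -0.158]
contact_force: [0.7, -0.1, 0.1]
grip_width: 91.7
finger_force: 0.0
time: 2.05
tool_pos: [469.9, 31.9, 201.7]
tcp_rot: [3.141, 0.003, -0.156]
contact_force: [-0.5, -0.7, 1.4]
grip_width: 91.8
finger_force: 0.0
```

View pics/s2.png

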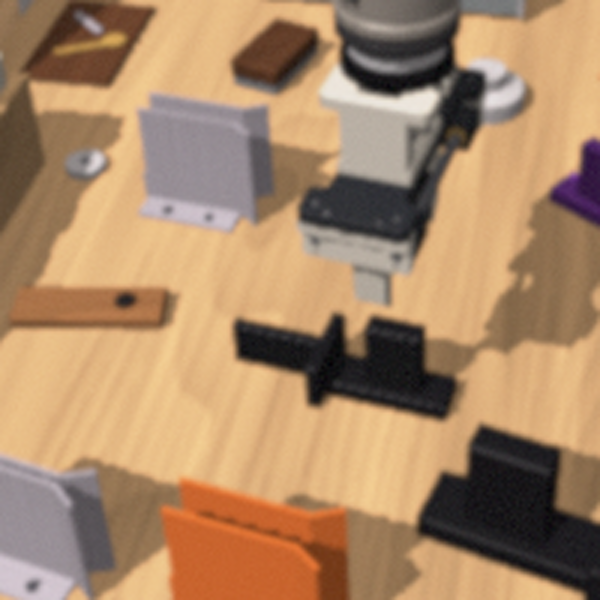

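The gripper is above the fin at (395,345). Its jaws close across the fin, and the 190 mm side runs along y. I'll descend and grip.

```bash
python3 -m creep '0 0 -0.025 0 0 0 100;0 0 -0.025 0 0 0 100;0 0 -0.025 0 0 0 100;0 0 -0.022 0 0 0 100;0 0 0 0 0 0 100;0 0 0 0 0 0 0;0 0 0 0 0 0 0;0 0 0 0 0 0 0' && python3 -m creep '0 0 0 0 0 0 0;0 0 0 0 0 0 0;0 0 0 0 0 0 0;0 0 0 0 0 0 0;0 0 0 0 0 0 0;0 0 0 0 0 0 0'
```

```text
time: 2.77
tool_pos: [471.8, 31.6, 107.3]
tcp_rot: [-3.141, -0.004, -0.157]
contact_force: [-0.5, -0.6, -0.4]
grip_width: 76.2
finger_force: 0.0
time: 3.27
tool_pos: [470.4, 31.8, 105.2]
tcp_rot: [3.141, 0.0, -0.156]
contact_force: [-0.3, 0.0, 1.5]
grip_width: 36.3
finger_force: 0.0
```

```bash
python3 -m creep '0 0 0 0 0 0 0;0 0 0 0 0 0 0;0 0 0 0 0 0 0;0 0 0 0 0 0 0;0 0 0 0 0 0 0;0 0 0 0 0 0 0'
```

```text
time: 3.77
tool_pos: [470.4, 31.8, 105.2]
tcp_rot: [3.142, 0.0, -0.156]
contact_force: [0.2, -0.2, -0.6]
grip_width: 18.0
finger_force: 29.9
```

```bash
python3 -m creep '0 0 0.01 0 0 0 0;0 0 0.01 0 0 0 0;-0.003 -0.0314 0 0 0 0.0085 0;-0.003 -0.0314 0 0 0 0.0085 0;-0.003 -0.0314 0 0 0 0.0085 0;-0.003 -0.0314 0 0 0 0.0085 0;-0.003 -0.0314 0 0 0 0.0085 0;-0.003 -0.0314 0 0 0 0.0085 0' && python3 -m creep '0 0 0 0 0 0 0;0 0 0 0 0 0 0;0 0 0 0 0 0 0'
python3 - <<'E'
from h import *
a=viewer.capture("top")[75:200,230:360,::-1]
b=viewer.capture("side")[130:255,170:300,::-1]
cv2.imwrite("pics/v3.png",cv2.resize(np.hstack([a,b]),None,fx=3,fy=4*.75,interpolation=cv2.INTER_CUBIC))
E
```

```text
time: 4.43
tool_pos: [451.9, -158.1, 125.1]
tcp_rot: [3.142, 0.0, -0.105]
contact_force: [0.6, -1.2, -1.0]
grip_width: 18.0
finger_force: 29.9
time: 4.68
tool_pos: [452.1, -156.3, 125.0]
tcp_rot: [-3.141, 0.001, -0.106]
contact_force: [-0.0, 0.4, -2.4]
grip_width: 17.9
finger_force: 29.9
```

View pics/v3.png

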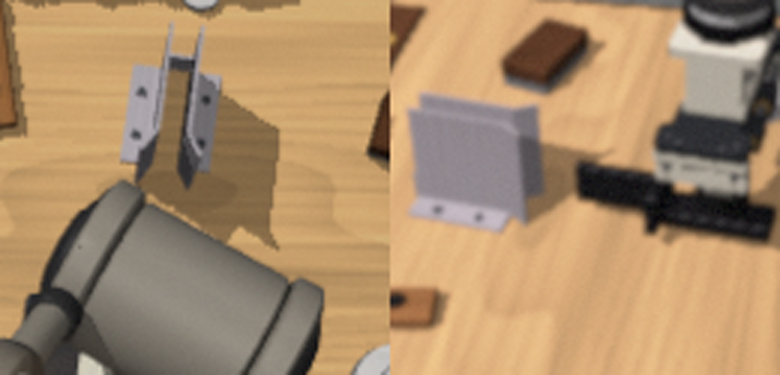

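The arm hides the gauge from above, but the side view shows it held level with its blade tip at about (578,175), just in front of the mouth. I'll lower to about 1 mm above the shelf and advance.

```bash
python3 -m creep '0 0 -0.01 0 0 0 0;0 0 -0.0085 0 0 0 0;0 0 0 0 0 0 0;0.0149 -0.0016 0 0 0 0 0;0.0149 -0.0016 0 0 0 0 0;0.0149 -0.0016 0 0 0 0 0;0 0 0 0 0 0 0;0 0 0 0 0 0 0' && python3 -m creep '0.0099 -0.001 0 0 0 0 0;0.0099 -0.001 0 0 0 0 0;0 0 0 0 0 0 0;0 0 0 0 0 0 0'
python3 - <<'E'
from h import *
o=readout.get_obs();x,y,z=o['tool_pos'];yaw=o['tcp_rot'][2]
P=place([x,y,yaw],[[132,5,42+z-105.2],[132,5,2+z-105.2],[62,33,42+z-105.2]])
im=viewer.capture("side")[130:255,170:300,::-1]; im=cv2.resize(im,None,fx=4.5,fy=4.5,interpolation=cv2.INTER_CUBIC)
for u in proj("side",P): cv2.circle(im,tuple(int(v) for v in (u-[170,130]+.5)*4.5),4,(0,0,255),1)
cv2.imwrite("pics/v4.png",im)
d=np.array([x,y])+132*np.array([np.cos(yaw),np.sin(yaw)])-[687.4,-181.3];a=-.105
print("tip local",d[0]*np.cos(a)+d[1]*np.sin(a),-d[0]*np.sin(a)+d[1]*np.cos(a))
E
```

```text
time: 5.45
tool_pos: [497.2, -160.8, 106.5]
tcp_rot: [-3.141, 0.001, -0.104]
contact_force: [-0.2, 1.0, -2.0]
grip_width: 18.0
finger_force: 29.9
time: 5.78
tool_pos: [516.1, -163.0, 106.5]
tcp_rot: [-3.141, 0.001, -0.105]
contact_force: [0.5, -0.9, -1.8]
grip_width: 18.0
finger_force: 29.9
tip local -40.25826490738316 0.26260050119457023
```

View pics/v4.png

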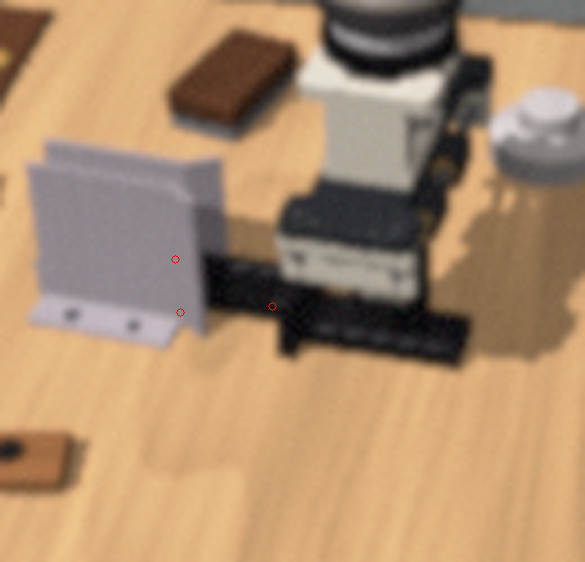

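The blade is inside the mouth with no lateral load. Its visible part runs from (205,280) to the crossbar at (285,310). I'll push on.

```bash
python3 -m creep '0.008 -0.0008 0 0 0 0 0;0.008 -0.0008 0 0 0 0 0;0.008 -0.0008 0 0 0 0 0;0.008 -0.0008 0 0 0 0 0;0 0 0 0 0 0 0;0 0 0 0 0 0 0' && python3 -m creep '0.003 -0.0003 0 0 0 0 0;0.003 -0.0003 0 0 0 0 0;0.003 -0.0003 0 0 0 0 0;0 0 0 0 0 0 0;0 0 0 0 0 0 0'
```

```text
time: 6.33
tool_pos: [549.3, -166.6, 106.5]
tcp_rot: [3.142, 0.0, -0.105]
contact_force: [-1.0, 0.2, -3.2]
grip_width: 17.8
finger_force: 29.9
time: 6.75
tool_pos: [558.0, -167.6, 106.7]
tcp_rot: [3.141, -0.0, -0.105]
contact_force: [-0.1, 0.0, -1.3]
grip_width: 17.8
finger_force: 29.9
```

```bash
python3 -m creep '0.002 -0.0002 0 0 0 0 0;0 0 0 0 0 0 0;0.0015 -0.0002 0 0 0 0 0;0 0 0 0 0 0 0' ; python3 -m creep '0.0015 -0.0002 0 0 0 0 0;0 0 0 0 0 0 0'; python3 -m creep '0.0015 -0.0001 0 0 0 0 0;0 0 0 0 0 0 0'
```

```text
time: 7.08
tool_pos: [561.5, -167.9, 106.7]
tcp_rot: [3.142, 0.0, -0.105]
contact_force: [-0.2, 0.2, -1.2]
grip_width: 18.1
finger_force: 29.9
time: 7.25
tool_pos: [561.9, -167.9, 106.5]
tcp_rot: [-3.141, 0.003, -0.105]
contact_force: [-4.6, 0.3, 0.4]
grip_width: 17.6
finger_force: 30.0
time: 7.42
tool_pos: [562.4, -167.8, 106.3]
tcp_rot: [-3.141, 0.006, -0.106]
contact_force: [-8.5, 1.0, 2.7]
grip_width: 17.7
finger_force: 30.0
```

The crossbar met the lips where predicted, with 8.5 N along -x. I'll relax slightly, lower to the shelf, release and retreat.

```bash
python3 -m creep '-0.0028 0.0003 0 0 0 0 0;0 0 -0.0012 0 0 0 0;0 0 0 0 0 0 0;0 0 0 0 0 0 50;0 0 0 0 0 0 50;0 0 0 0 0 0 50;0 0 0 0 0 0 50;0 0 0 0 0 0 50' && python3 -m creep '0 0 0 0 0 0 50;0 0 0.02 0 0 0 50;0 0 0.03 0 0 0 50;0 0 0.04 0 0 0 50;-0.02 0.03 0.02 0 0 0 50;-0.025 0.033 0 0 0 0 50;-0.025 0.033 0 0 0 0 50;-0.025 0.033 0 0 0 0 50' && python3 -m creep '-0.025 0.033 0 0 0 0 50;-0.025 0.033 0 0 0 0 50;-0.025 0.033 0 0 0 0 50;-0.01 0.04 0 0 0 0 50;-0.01 0.04 0 0 0 0 50;0 0.04 0 0 0 0 50;0 0 0 0 0 0 50;0 0 0 0 0 0 50'
python3 - <<'E'
from h import *
a=viewer.capture("top")[75:200,230:360,::-1]
b=viewer.capture("side")[130:255,170:300,::-1]
cv2.imwrite("pics/v5.png",cv2.resize(np.hstack([a,b]),None,fx=3,fy=3,interpolation=cv2.INTER_CUBIC))
E
```

```text
time: 8.08
tool_pos: [561.9, -168.0, 105.7]
tcp_rot: [3.141, -0.001, -0.105]
contact_force: [-0.5, 0.0, 0.4]
grip_width: 44.3
finger_force: 0.0
time: 8.75
tool_pos: [465.5, -37.9, 216.0]
tcp_rot: [3.141, -0.001, -0.106]
contact_force: [0.2, 1.3, -0.2]
grip_width: 45.9
finger_force: 0.0
time: 9.42
tool_pos: [371.2, 181.9, 215.7]
tcp_rot: [-3.142, -0.001, -0.1]
contact_force: [-0.5, 0.1, 1.0]
grip_width: 46.0
finger_force: 0.0
```

View pics/v5.png

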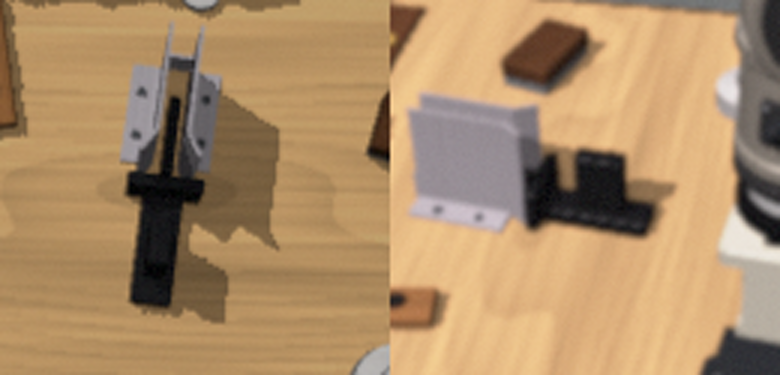

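The gauge lies flat with its blade mid-gap (tip at (175,98)), aligned with the leaves, and the crossbar is at the lips at (165,187). The robot is clear of it, so I'll hand in.

```bash
python3 -c "
from plant import order; print(order.close_job())"
```

```text
the job is handed in; nothing more can be done
None
```

The gauge's blade is in the wide (right-hand) bookend, its crossbar at the lips and the gauge released flat on the shelf; I handed the job in at about 9.5 s on the robot clock, and no verdict came back.

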